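# Level the portion scale and hold the spirit level down

## Robot

A 6-joint arm with a two-finger parallel gripper is mounted at the origin on the work surface. World frame = base frame: x ahead of the robot, y to its left, z up, the work surface at z = 0. Lengths are in m, angles in rad, forces in N, time in s.
With the tool pointing down it reaches from about 0.375 to 0.9 m from the base axis. Payload 3.1 kg.
Tool frame: the origin (TCP) lies midway between the tips of the shut fingers; the grasp point (between the pads) lies 19 mm behind it (manip.grasp_offset is the distance from the TCP to the grasp point, in m); z points along the fingers, y is the line along which they close (so a half turn about z gives the same grasp; the last joint's range is limited). The gripper opens to 85 mm and grips with 20 to 120 N. Pads are 22 mm wide; open, the fingers measure 114 mm over their backs; the gripper's body (76 mm by 85 mm) begins 54 mm behind the grasp point. The pads swing forward as they close: fully open they stand 13 mm farther back than shut.
Start: joints at [1.042, 0.527, 1.433, -0, 1.181, -0.178], TCP at [0.214, 0.587, 0.231] pointing down, gripper open.
Joint ranges: [-3.08, 3.08], [-0.75, 2.2], [0.22, 2.44], [-1.43, 4.57], [0, 2.65], [-2.85, 2.85]. Speed limits (rad/s): [2.79, 2.79, 3.14, 3.14, 3.14, 3.14].

## Interface

Orientations are given as a unit quaternion [x, y, z, w].
In Python, from station import sensors, cams, order, manip gives the robot as it stands.
- The arm moves only by the tool move_arm, never from a script. Its argument "targets" is a list of rows, each an object of numbers: "dx", "dy", "dz": the shift along the world's x, y, z normalised to -1 to 1, where 1 is 25 mm; "rx", "ry", "rz": the turn, a rotation vector about the world's x, y, z normalised to -1 to 1, where 1 is 30 degrees. A call has exactly 10 rows; each row shifts and turns the commanded pose from where the row before left it; what a row does not reach is not made up. A row lasts 1/8 s, in which the tool goes at most 62.5 mm and 10.7 degrees, less where a joint would pass 70% of its speed; a pose out of reach is approached as far as the arm can. A call with a number of a shift or a turn outside -1 to 1 is refused whole. A call with a gripper value outside its range is refused whole. "claw" is the opening in per cent of the stroke, from 0 (shut) to 100 (fully open), set as the call begins (left out, the last holds). The fingers move at their own pace and stop on an object; "newtons" is the grip in N (left out, the last holds). Time passes only in rows, so rows that do not move let the fingers close, or fill a call up. It gives the time, the measured TCP pose, the force, the opening and the grip force at its end, in the units of the state.
- sensors.sense(): the state, without advancing time (a new reading comes with each control period).
- cams.snapshot(name): name is "scene" or "top"; returns the picture (400x640x3 uint8, red, green, blue); there is no depth.
- cams.camera_model(name): a dict with "fx", "fy", "cx", "cy" (pixels), "extrinsics" (4x4, takes a point from world to camera coordinates). Camera axes: x right, y down, z forward; pixel columns grow to the right and rows downward; lengths in m; the calibration is good to about 2 mm. A picture is of the moment at which its call begins. camera_model takes no time and is no camera call.
- order.sign_off(): hands the job in; it is judged then, once.
The state is a dict: "t": time; "q": joint angles; "qd": joint speeds; "tau": joint torques, N m; "tcp_pos": TCP position; "tool_rot": TCP orientation; "force": force on the tool from outside, world axes, zero at the start; "ft_torque": the same for the moment, N m; "finger_gap": opening from 0.0 (shut) to 1.0 (fully open); "gripper_force": force on a finger pad.
Only numpy, scipy, OpenCV 4.12 (cv2) and the standard library are available. Lean on these libraries where they do the work, as an engineer would, in place of code of your own. Each camera call takes 0.05 s, during which the arm holds its last target. There are 200 camera calls.

## Task

Level the butcher's portion scale: gently lay the yellow spirit level from the cutting board on the middle of the steel pan, upright and pointing along the line to the black foot knob, let go of it, then turn the knob until the bubble sits between the two black lines while the level is pressed down. The pan is sprung and only reads true when it is pressed fully down, so finish with the fingers still pressing on top of the spirit level, firmly but without leaning hard on it, and stay holding it like that with the bubble centred. Touch the pan only through the level and leave the bowl, the cup and the brass weight where they stand.

Things in the scene. Friction and masses are not known exactly. Their poses are not given: they have to be found in the camera images.
- level: yellow spirit level, 220 mm long (own x), 24 wide (y), 40 high (z), 0.27 to 0.42 kg, on the red board at the start. Origin: centre of its underside. Black grip band in the middle (own x -32 to 14 mm), solid, flat on top: grasp across the width and press there. The lime-green vial (centre at own x +60, 31 mm up, along own x) lies in a cutout at own x 22 to 98: do not press there.
- bubble (a joint): position of the white bubble (12 mm long) along the vial in m: 0 centred between the two black rings, + towards the level's own +x end. It runs to the higher end, 0.5 mm per mrad of tilt (stops at 28 mm), and takes about 1.2 s to settle. It is between the lines within 4 mm of 0.
- scale: bench scale, fixed, white housing 250 x 260 mm. Origin on the table under the pan's middle; own z up, own -y points to the foot knob, whose axis stands at own (0, -180) mm; display on own -x side. The housing tilts about own x over two fixed feet on the own +y side. At the start the foot side is always too low, by 15 to 45 mrad with the pan pressed down.
- pan_mid (a point): middle of the top face of the steel weighing pan (240 mm along scale x by 250 mm along scale y), about 70 to 77 mm above the table; axes as the scale's, tilting with the pan
- pan_play (a joint): spring play of the pan in rad: 0 = pressed fully down on its stops (true reading), 0.015 = riding up. Riding up lifts the pan's knob side by 15 mrad, shifting the bubble 7.5 mm towards the knob. With the level lying unpressed on it the pan stays fully up; 4 to 8 N more on the pan's middle press it fully down (about 2 mm there).
- foot: black knob of the levelling foot, turns at a fixed height: disc 44 mm across, 8 thick, with an upright bar grip 44 mm long (own x), 15 thick (own y), 6 to 40 mm above the origin. Origin: knob's underside on the turning axis, 82 mm above the table. Clockwise from above raises the foot side 12 mrad per rad (bubble 6 mm per rad, towards the knob); 0.14 N m, stays where left; 1.5 to 3.5 rad needed.
- board: red cutting board, fixed, 360 x 340 x 15 mm, origin under its centre
- bowl: bystander: steel bowl, 140 mm across
- cup: bystander: orange cup, 68 mm across, 95 mm high
- weight: bystander: brass test weight with a knob, 50 mm across, 60 mm high, left of the scale
- pan: the steel weighing pan, 240 x 250 x 6 mm; origin on its hinge line at the edge away from the knob, 6 mm below its underside

How it is judged:
On the way:
1. the spirit level lies on the middle of the pan, in line with the foot knob, and has been let go (horizontal distance between level and pan_mid below 0.035 m and z of level in the frame of pan_mid between -0.006 and 0.006 m and angle between the x axis of level and the y axis of scale, either way round below 0.2 rad and angle between the z axis of level and the z axis of scale, either way round below 0.15 rad and contact force between the fingers and level below 0.05 N and contact force between level and pan above 1 N and linear speed of level below 0.03 m/s), for 0.2 s.
At the end, for the whole second after the job is handed in: Through the last second the fingers press (over 3 N) on the level, flat on the pan within 35 mm of its middle and 0.2 rad of the line to the knob; 5 to 40 N between level and pan; pan play below 0.003 rad; bubble within 4 mm of centre; pan and knob not touched (horizontal distance between level and pan_mid below 0.035 m and z of level in the frame of pan_mid between -0.006 and 0.006 m and angle between the x axis of level and the y axis of scale, either way round below 0.2 rad and angle between the z axis of level and the z axis of scale, either way round below 0.15 rad and value of joint bubble between -0.004 and 0.004 m and value of joint pan_play below 0.003 rad and contact force between the fingers and level above 3 N and contact force between level and pan between 5 and 40 N and contact force between each of the arm, the fingers and pan below 0.5 N and contact force between the fingers and foot below 0.5 N); the arm keeps its last pose, push and grip.
It fails at once if a bystander (bowl, cup or brass weight) is moved by more than 25 mm (distance of any of bowl, cup, weight from where it was at the start of the episode above 0.025 m).
It fails at once if the level is dropped, slammed or pressed on the pan with more than 80 N (contact force between level and pan above 80 N).
It fails at once if the robot pushes on the bare pan (contact force between any of the fingers, the arm and pan above 4 N).
It also fails if it takes over 72 s, if anything falls off the work surface, if the arm or the gripper's body presses on something with over 40 N, if the wrist force passes 120 N, or if a joint passes its speed limit or range.

## Working session

There is one attempt and no reset: what is moved stays moved. The work goes in short steps, Python scripts to look and compute and a tool call to move; the robot and the scene stay as the last step left them, time stands still between calls to the robot, and variables do not carry over. Pictures are saved under pics/ and viewed, at most 10 in all, crops included, and the job is handed in when it is done.

Besides the shell and the picture viewer there is one more tool, called by a JSON object that holds its "op" and its "data", one argument or row to a line. move_arm: Moves the arm, as the interface text tells. Scaled input: -1 to 1 covers 25 mm each way for a shift and 30 degrees each way for a turn. Its arguments: {"type":"object","properties":{"targets":{"type":"array"},"claw":{"type":"number"},"newtons":{"type":"number"}},"required":["targets"]}

```bash
ls; mkdir -p pics; python3 - <<'E'
from station import sensors,cams
import cv2,numpy as np
for n in("scene","top"):
    cv2.imwrite(f"pics/{n}0.png",cams.snapshot(n)[:,:,::-1]); m=cams.camera_model(n)
    print(n,m["fx"],m["fy"],m["cx"],m["cy"]);print(np.round(m["extrinsics"],3))
print(sensors.sense())
E
```

```text
pics
scene 371.68289054414265 371.68289054414265 315.2085684838214 198.12234301942476
[[-0.833  0.554  0.006  0.483]
 [ 0.428  0.65  -0.628 -0.191]
 [-0.351 -0.52  -0.778  1.152]
 [ 0.     0.     0.     1.   ]]
top 463.09815106438816 463.09815106438816 323.1645276148019 194.6962305608447
[[ 2.600e-02 -1.000e+00 -1.000e-03 -1.700e-02]
 [-9.970e-01 -2.600e-02 -6.800e-02  5.890e-01]
 [ 6.700e-02  3.000e-03 -9.980e-01  1.336e+00]
 [ 0.000e+00  0.000e+00  0.000e+00  1.000e+00]]
{'t': 0.1, 'q': array([ 1.04250517e+00,  5.28375086e-01,  1.43380508e+00,  3.56351755e-05,
        1.18139373e+00, -1.78517891e-01]), 'qd': array([ 0.00084669, -0.00152621, -0.00215543,  0.00052823, -0.00043571,
       -0.00198413]), 'tau': array([-9.01700532e-04, -4.43305349e+01, -1.78584892e+01, -2.88128822e-04,
        3.88578788e-03,  4.01776489e-06]), 'tcp_pos': array([0.21381554, 0.58659056, 0.23042048]), 'tool_rot': array([ 1.74003092e-01,  9.84744608e-01, -9.23695857e-04, -3.58305863e-04]), 'force': array([ 0.28444367, -0.37632131,  1.08502921]), 'ft_torque': array([-0.02440464,  0.00499226, -0.03169787]), 'gripper_force': 0.0, 'finger_gap': 1.0010472956590886}
```

View pics/scene0.png

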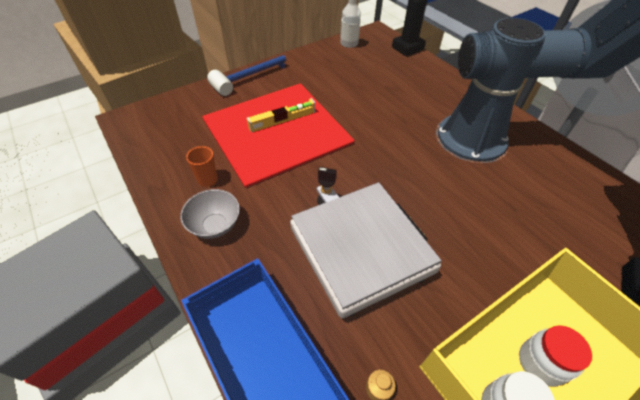

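View pics/top0.png

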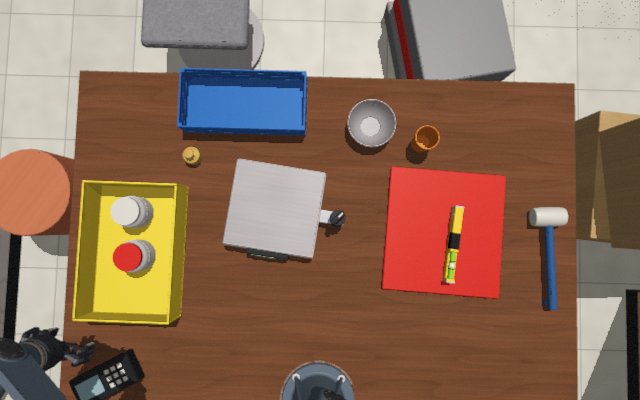

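Top view: level at about (455,245) with the vial towards the robot (down), pan centred at about (275,208), knob at about (337,218), bowl (371,123), cup (426,139), weight (191,156). Next I measure these.

```bash
cat > h.py <<'E'
import numpy as np,cv2
from station import sensors,cams
def ray(n,uv,z):
    m=cams.camera_model(n);E=np.array(m["extrinsics"]);R=E[:3,:3];c=-R.T@E[:3,3]
    d=R.T@np.array([(uv[0]-m["cx"])/m["fx"],(uv[1]-m["cy"])/m["fy"],1])
    return c+d*(z-c[2])/d[2]
def proj(n,p):
    m=cams.camera_model(n);q=np.array(m["extrinsics"])@np.append(p,1)
    return np.array([m["fx"]*q[0]/q[2]+m["cx"],m["fy"]*q[1]/q[2]+m["cy"]])
def rect(n,mask,z):
    c=max(cv2.findContours(mask.astype(np.uint8),0,2)[0],key=cv2.contourArea)
    b=cv2.boxPoints(cv2.minAreaRect(c));w=np.array([ray(n,p,z)[:2] for p in b])
    return b,w
def show(t,b,w):
    print(t,"px",b.mean(0).round(1),"mid",w.mean(0).round(4),"sides",np.linalg.norm(np.diff(w,axis=0),axis=1).round(3),"dir",[np.degrees(np.arctan2(*(w[i+1]-w[i])[::-1])).round(1) for i in (0,1)])
E
python3 - <<'E'
from h import *
im=cams.snapshot("top");cv2.imwrite("pics/t1.png",im[:,:,::-1])
hsv=cv2.cvtColor(im,cv2.COLOR_RGB2HSV);H,S,V=[hsv[:,:,i].astype(int) for i in range(3)]
roi=lambda a,b,c,d:np.pad(np.ones((d-c,b-a),bool),((c,400-d),(a,640-b)))
k=np.ones((5,5),np.uint8)
lv=((H>15)&(H<60)&(S>120)&(V>60))&roi(400,490,180,300)
lv=cv2.morphologyEx(lv.astype(np.uint8),cv2.MORPH_CLOSE,np.ones((17,17),np.uint8))
show("level",*rect("top",lv,.055))
g=((H>32)&(H<60)&(S>150)&roi(400,490,180,300));ys,xs=np.nonzero(g);print("vial",ray("top",(xs.mean(),ys.mean()),.046))
bd=((V<50)&roi(440,470,200,290));ys,xs=np.nonzero(bd);print("band",len(xs),ray("top",(xs.mean(),ys.mean()),.055))
pan=((S<40)&(V>110)&roi(205,320,140,275)).astype(np.uint8)
pan=cv2.morphologyEx(pan,cv2.MORPH_OPEN,np.ones((15,15),np.uint8))
show("pan",*rect("top",pan,.075))
kn=((V<60)&roi(318,350,195,240));b,w=rect("top",kn,.122);show("knob",b,w)
c=cv2.resize(im[150:270,210:360],None,fx=5,fy=5,interpolation=2);cv2.imwrite("pics/c1.png",c[:,:,::-1])
E
```

```text
level px [453.  243.8] mid [ 0.458  -0.3725] sides [0.208 0.033 0.208] dir [np.float64(-7.1), np.float64(-96.0)]
vial [ 0.39779727 -0.37012801  0.046     ]
band 149 [ 0.46648784 -0.37310801  0.055     ]
pan px [274.6 208. ] mid [0.5457 0.1336] sides [0.244 0.259 0.244] dir [np.float64(-7.0), np.float64(-97.9)]
knob px [333.5 224.8] mid [ 0.5021 -0.0316] sides [0.071 0.045 0.071] dir [np.float64(-58.5), np.float64(-148.6)]
```

View pics/c1.png

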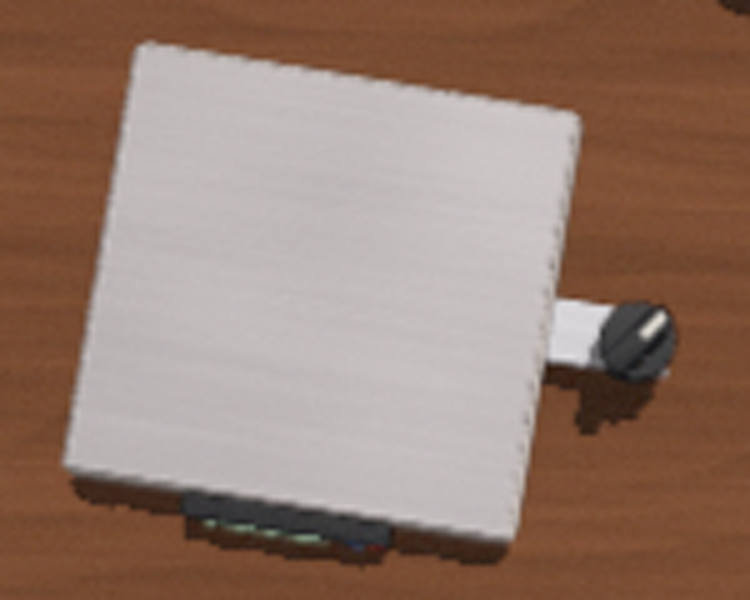

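```bash
python3 - <<'E'
from h import *
P=np.array([(145,42),(580,115),(517,540),(67,467)])/5+[210,150]-.4
w=np.array([ray("top",p,.075)[:2] for p in P]);print(w.round(4),w.mean(0).round(4))
for i in range(4):
    d=w[(i+1)%4]-w[i];print(np.linalg.norm(d).round(4),np.degrees(np.arctan2(d[1],d[0])).round(1))
for z in(.09,.122):
    k=ray("top",np.array((637,342))/5+[210,150]-.4,z)[:2];d=k-w.mean(0);print("knob",z,k,np.linalg.norm(d),np.degrees(np.arctan2(d[1],d[0])))
a,b=[ray("top",np.array(q)/5+[210,150]-.4,.122)[:2] for q in((612,368),(668,312))];d=b-a;print("bar",(a+b)/2,np.linalg.norm(d),np.degrees(np.arctan2(d[1],d[0])))
E
```

```text
[[ 0.6835  0.2399]
 [ 0.6484 -0.0067]
 [ 0.4097  0.0223]
 [ 0.4436  0.2743]] [0.5463 0.1324]
0.2491 -98.1
0.2404 173.1
0.2543 82.3
0.2423 -8.1
knob 0.09 [ 0.52123157 -0.04144073] 0.17568546756193926 -98.20439701657196
knob 0.122 [ 0.52065414 -0.04054063] 0.1748783841563037 -98.4337281424143
bar [ 0.52178586 -0.04214421] 0.0427401583533623 -43.60070997106598
```

{"op": "move_arm", "data": {
  "targets": [
    {"dx":0.98,"dy":-1,"rz":0.047},
    {"dx":0.98,"dy":-1,"rz":0.047},
    {"dx":0.98,"dy":-1,"rz":0.047},
    {"dx":0.98,"dy":-1,"rz":0.047},
    {"dx":0.98,"dy":-1,"rz":0.047},
    {"dx":0.98,"dy":-1,"rz":0.047},
    {"dx":0.98,"dy":-1,"rz":0.047},
    {"dx":0.98,"dy":-1,"rz":0.047},
    {"dx":0.98,"dy":-1,"rz":0.047},
    {"dx":0.98,"dy":-1,"rz":0.047}
  ],
  "claw": 100,
  "newtons": 40
}}

```text
schema error: expected keys dx, dy, dz, rx, ry, rz
```

{"op": "move_arm", "data": {
  "targets": [
    {"dx":0.98,"dy":-1,"dz":0,"rx":0,"ry":0,"rz":0.047},
    {"dx":0.98,"dy":-1,"dz":0,"rx":0,"ry":0,"rz":0.047},
    {"dx":0.98,"dy":-1,"dz":0,"rx":0,"ry":0,"rz":0.047},
    {"dx":0.98,"dy":-1,"dz":0,"rx":0,"ry":0,"rz":0.047},
    {"dx":0.98,"dy":-1,"dz":0,"rx":0,"ry":0,"rz":0.047},
    {"dx":0.98,"dy":-1,"dz":0,"rx":0,"ry":0,"rz":0.047},
    {"dx":0.98,"dy":-1,"dz":0,"rx":0,"ry":0,"rz":0.047},
    {"dx":0.98,"dy":-1,"dz":0,"rx":0,"ry":0,"rz":0.047},
    {"dx":0.98,"dy":-1,"dz":0,"rx":0,"ry":0,"rz":0.047},
    {"dx":0.98,"dy":-1,"dz":0,"rx":0,"ry":0,"rz":0.047}
  ],
  "claw": 100,
  "newtons": 40
}}

```text
t: 1.4
tcp_pos: [0.4597, 0.3362, 0.231]
tool_rot: [0.051, 0.999, -0.0, -0.0]
force: [1.1, -0.0, -0.4]
finger_gap: 0.998
gripper_force: 0.0
```

{"op": "move_arm", "data": {
  "targets": [
    {"dx":0,"dy":-1,"dz":0,"rx":0,"ry":0,"rz":0},
    {"dx":0,"dy":-1,"dz":0,"rx":0,"ry":0,"rz":0},
    {"dx":0,"dy":-1,"dz":0,"rx":0,"ry":0,"rz":0},
    {"dx":0,"dy":-1,"dz":0,"rx":0,"ry":0,"rz":0},
    {"dx":0,"dy":-1,"dz":0,"rx":0,"ry":0,"rz":0},
    {"dx":0,"dy":-1,"dz":0,"rx":0,"ry":0,"rz":0},
    {"dx":0,"dy":-1,"dz":0,"rx":0,"ry":0,"rz":0},
    {"dx":0,"dy":-1,"dz":0,"rx":0,"ry":0,"rz":0},
    {"dx":0,"dy":-1,"dz":0,"rx":0,"ry":0,"rz":0},
    {"dx":0,"dy":-1,"dz":0,"rx":0,"ry":0,"rz":0}
  ]
}}

```text
t: 2.65
tcp_pos: [0.4589, 0.0863, 0.2312]
tool_rot: [0.052, 0.999, -0.0, -0.0]
force: [0.3, -0.2, 0.1]
finger_gap: 0.996
gripper_force: 0.0
```

{"op": "move_arm", "data": {
  "targets": [
    {"dx":0,"dy":-1,"dz":0,"rx":0,"ry":0,"rz":0},
    {"dx":0,"dy":-1,"dz":0,"rx":0,"ry":0,"rz":0},
    {"dx":0,"dy":-1,"dz":0,"rx":0,"ry":0,"rz":0},
    {"dx":0,"dy":-1,"dz":0,"rx":0,"ry":0,"rz":0},
    {"dx":0,"dy":-1,"dz":0,"rx":0,"ry":0,"rz":0},
    {"dx":0,"dy":-1,"dz":0,"rx":0,"ry":0,"rz":0},
    {"dx":0,"dy":-1,"dz":0,"rx":0,"ry":0,"rz":0},
    {"dx":0,"dy":-1,"dz":0,"rx":0,"ry":0,"rz":0},
    {"dx":0,"dy":-1,"dz":0,"rx":0,"ry":0,"rz":0},
    {"dx":0,"dy":-1,"dz":0,"rx":0,"ry":0,"rz":0}
  ]
}}

```text
t: 3.9
tcp_pos: [0.4589, -0.1636, 0.2311]
tool_rot: [0.052, 0.999, 0.0, -0.0]
force: [0.0, 0.4, -0.2]
finger_gap: 1.001
gripper_force: 0.0
```

{"op": "move_arm", "data": {
  "targets": [
    {"dx":0,"dy":-0.95,"dz":-0.5,"rx":0,"ry":0,"rz":0},
    {"dx":0,"dy":-0.95,"dz":-0.5,"rx":0,"ry":0,"rz":0},
    {"dx":0,"dy":-0.95,"dz":-0.5,"rx":0,"ry":0,"rz":0},
    {"dx":0,"dy":-0.95,"dz":-0.5,"rx":0,"ry":0,"rz":0},
    {"dx":0,"dy":-0.95,"dz":-0.5,"rx":0,"ry":0,"rz":0},
    {"dx":0,"dy":-0.95,"dz":-0.5,"rx":0,"ry":0,"rz":0},
    {"dx":0,"dy":-0.95,"dz":-0.5,"rx":0,"ry":0,"rz":0},
    {"dx":0,"dy":-0.95,"dz":-0.5,"rx":0,"ry":0,"rz":0},
    {"dx":0,"dy":-0.95,"dz":-0.5,"rx":0,"ry":0,"rz":0},
    {"dx":0.08,"dy":0,"dz":0,"rx":0,"ry":0,"rz":0}
  ]
}}

```text
t: 5.15
tcp_pos: [0.4608, -0.3785, 0.1175]
tool_rot: [0.053, 0.999, 0.0, -0.0]
force: [-0.4, 0.4, 0.0]
finger_gap: 1.001
gripper_force: 0.0
```

```bash
python3 - <<'E'
from h import *
a=cams.snapshot("scene");b=cams.snapshot("top")
s=sensors.sense();print(s["tcp_pos"])
A=cv2.resize(a[80:200,200:360],None,fx=5,fy=5,interpolation=2)
cv2.imwrite("pics/c2.png",A[:,:,::-1])
for q in((.4575,-.377,.055),(.4665,-.378,.055)):print(proj("scene",q),(proj("scene",q)-[200,80])*5)
E
```

```text
[ 0.46110952 -0.37645244  0.11850351]
[280.69724271 108.79725849] [403.48621353 143.98629246]
[277.99724949 109.63302939] [389.98624747 148.16514695]
```

View pics/c2.png

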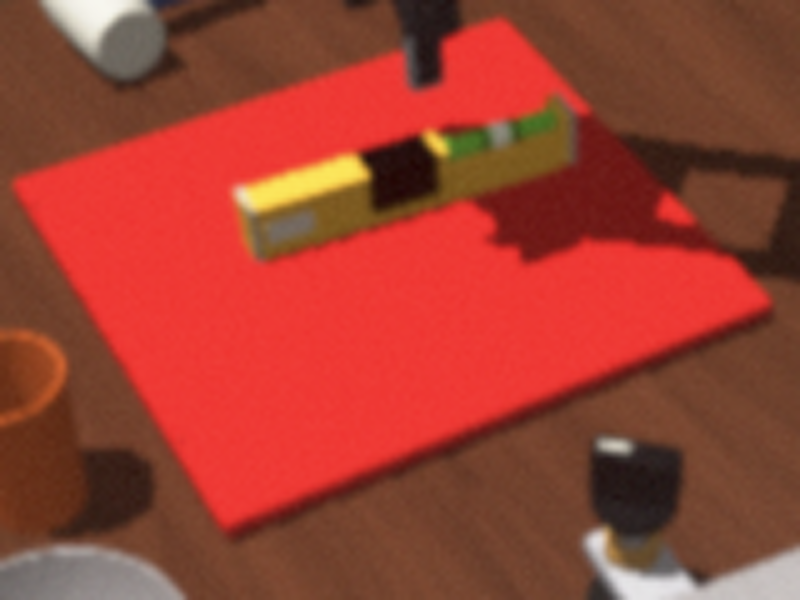

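The band's top is at crop (398,150), as predicted, so I go down and grip.

{"op": "move_arm", "data": {
  "targets": [
    {"dx":0,"dy":0,"dz":-0.4,"rx":0,"ry":0,"rz":0},
    {"dx":0,"dy":0,"dz":-0.4,"rx":0,"ry":0,"rz":0},
    {"dx":0,"dy":0,"dz":-0.4,"rx":0,"ry":0,"rz":0},
    {"dx":0,"dy":0,"dz":-0.4,"rx":0,"ry":0,"rz":0},
    {"dx":0,"dy":0,"dz":-0.4,"rx":0,"ry":0,"rz":0},
    {"dx":0,"dy":0,"dz":-0.4,"rx":0,"ry":0,"rz":0},
    {"dx":0,"dy":0,"dz":-0.4,"rx":0,"ry":0,"rz":0},
    {"dx":0,"dy":0,"dz":-0.4,"rx":0,"ry":0,"rz":0},
    {"dx":0,"dy":0,"dz":-0.4,"rx":0,"ry":0,"rz":0},
    {"dx":0,"dy":0,"dz":-0.14,"rx":0,"ry":0,"rz":0}
  ]
}}

```text
t: 6.5
tcp_pos: [0.4609, -0.3763, 0.0244]
tool_rot: [0.052, 0.999, 0.0, -0.0]
force: [1.4, -0.0, -0.2]
finger_gap: 1.003
gripper_force: 0.0
```

{"op": "move_arm", "data": {
  "targets": [
    {"dx":0,"dy":0,"dz":0,"rx":0,"ry":0,"rz":0},
    {"dx":0,"dy":0,"dz":0,"rx":0,"ry":0,"rz":0},
    {"dx":0,"dy":0,"dz":0,"rx":0,"ry":0,"rz":0},
    {"dx":0,"dy":0,"dz":0,"rx":0,"ry":0,"rz":0},
    {"dx":0,"dy":0,"dz":0,"rx":0,"ry":0,"rz":0},
    {"dx":0,"dy":0,"dz":0,"rx":0,"ry":0,"rz":0},
    {"dx":0,"dy":0,"dz":0,"rx":0,"ry":0,"rz":0},
    {"dx":0,"dy":0,"dz":0,"rx":0,"ry":0,"rz":0},
    {"dx":0,"dy":0,"dz":0,"rx":0,"ry":0,"rz":0},
    {"dx":0,"dy":0,"dz":0,"rx":0,"ry":0,"rz":0}
  ],
  "claw": 0,
  "newtons": 60
}}

```text
t: 7.75
tcp_pos: [0.4614, -0.3768, 0.0259]
tool_rot: [0.052, 0.999, -0.0, 0.0]
force: [0.5, 0.0, 5.5]
finger_gap: 0.269
gripper_force: 60.4
```

{"op": "move_arm", "data": {
  "targets": [
    {"dx":0,"dy":0,"dz":0.5,"rx":0,"ry":0,"rz":0},
    {"dx":0,"dy":0,"dz":1,"rx":0,"ry":0,"rz":0},
    {"dx":0,"dy":0.7,"dz":1,"rx":0,"ry":0,"rz":0},
    {"dx":0,"dy":1,"dz":1,"rx":0,"ry":0,"rz":0},
    {"dx":0,"dy":1,"dz":1,"rx":0,"ry":0,"rz":0},
    {"dx":0,"dy":1,"dz":1,"rx":0,"ry":0,"rz":0},
    {"dx":0,"dy":1,"dz":1,"rx":0,"ry":0,"rz":0},
    {"dx":0,"dy":1,"dz":1,"rx":0,"ry":0,"rz":0},
    {"dx":0,"dy":1,"dz":0.5,"rx":0,"ry":0,"rz":0},
    {"dx":0,"dy":1,"dz":0,"rx":0,"ry":0,"rz":0}
  ]
}}

```text
t: 9.0
tcp_pos: [0.4611, -0.1833, 0.2264]
tool_rot: [0.052, 0.999, -0.0, 0.001]
force: [0.5, -0.9, -4.0]
finger_gap: 0.273
gripper_force: 59.5
```

{"op": "move_arm", "data": {
  "targets": [
    {"dx":0.338,"dy":1,"dz":0,"rx":0,"ry":0,"rz":-0.306},
    {"dx":0.338,"dy":1,"dz":0,"rx":0,"ry":0,"rz":-0.306},
    {"dx":0.338,"dy":1,"dz":0,"rx":0,"ry":0,"rz":-0.306},
    {"dx":0.338,"dy":1,"dz":0,"rx":0,"ry":0,"rz":-0.306},
    {"dx":0.338,"dy":1,"dz":0,"rx":0,"ry":0,"rz":-0.306},
    {"dx":0.338,"dy":1,"dz":0,"rx":0,"ry":0,"rz":-0.306},
    {"dx":0.338,"dy":1,"dz":0,"rx":0,"ry":0,"rz":-0.306},
    {"dx":0.338,"dy":1,"dz":0,"rx":0,"ry":0,"rz":-0.306},
    {"dx":0.338,"dy":1,"dz":0,"rx":0,"ry":0,"rz":-0.306},
    {"dx":0.338,"dy":1,"dz":0,"rx":0,"ry":0,"rz":-0.306}
  ]
}}

```text
t: 10.25
tcp_pos: [0.5449, 0.0667, 0.2249]
tool_rot: [0.755, 0.656, -0.001, -0.001]
force: [0.3, -0.6, -4.1]
finger_gap: 0.267
gripper_force: 59.3
```

{"op": "move_arm", "data": {
  "targets": [
    {"dx":0,"dy":0.515,"dz":-0.3,"rx":0,"ry":0,"rz":0},
    {"dx":0,"dy":0.515,"dz":-0.4,"rx":0,"ry":0,"rz":0},
    {"dx":0,"dy":0.515,"dz":-0.5,"rx":0,"ry":0,"rz":0},
    {"dx":0,"dy":0.515,"dz":-0.5,"rx":0,"ry":0,"rz":0},
    {"dx":0,"dy":0.515,"dz":-0.5,"rx":0,"ry":0,"rz":0},
    {"dx":0,"dy":0,"dz":-0.5,"rx":0,"ry":0,"rz":0},
    {"dx":0,"dy":0,"dz":-0.5,"rx":0,"ry":0,"rz":0},
    {"dx":0,"dy":0,"dz":-0.5,"rx":0,"ry":0,"rz":0},
    {"dx":0,"dy":0,"dz":-0.5,"rx":0,"ry":0,"rz":0},
    {"dx":0,"dy":0,"dz":-0.4,"rx":0,"ry":0,"rz":0}
  ]
}}

```text
t: 11.5
tcp_pos: [0.5456, 0.13, 0.1094]
tool_rot: [0.753, 0.658, -0.0, -0.0]
force: [0.7, 0.8, -2.8]
finger_gap: 0.27
gripper_force: 59.5
```

```bash
python3 - <<'E'
from h import *
a=cams.snapshot("scene")
A=cv2.resize(a[140:340,260:460],None,fx=3,fy=3,interpolation=2)
cv2.imwrite("pics/c3.png",A[:,:,::-1])
print(sensors.sense()["tcp_pos"],sensors.sense()["force"])
E
```

```text
[0.54483131 0.12998743 0.10834116] [-0.45978314 -0.39141785 -4.80163254]
```

View pics/c3.png

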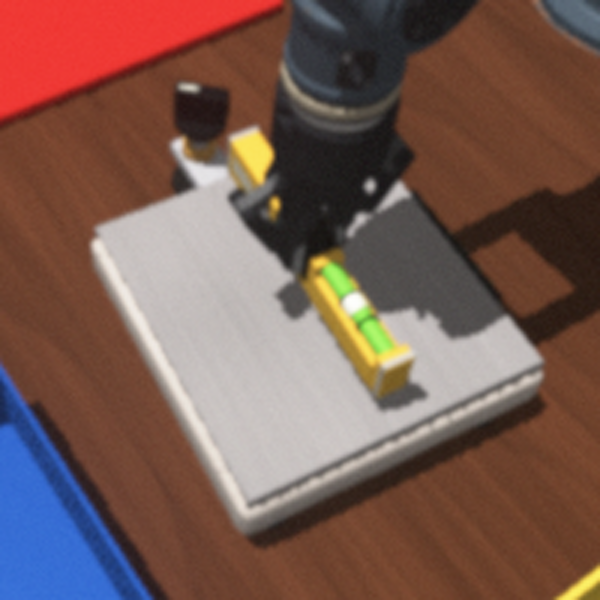

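The level is held over the middle of the pan, in line with the knob, with the vial (bubble near crop (353,300)) on the far side. I lower it slowly.

{"op": "move_arm", "data": {
  "targets": [
    {"dx":0.01,"dy":0.02,"dz":-0.1,"rx":0,"ry":0,"rz":0},
    {"dx":0.01,"dy":0.02,"dz":-0.1,"rx":0,"ry":0,"rz":0},
    {"dx":0,"dy":0,"dz":-0.1,"rx":0,"ry":0,"rz":0},
    {"dx":0,"dy":0,"dz":-0.1,"rx":0,"ry":0,"rz":0},
    {"dx":0,"dy":0,"dz":-0.1,"rx":0,"ry":0,"rz":0},
    {"dx":0,"dy":0,"dz":-0.1,"rx":0,"ry":0,"rz":0},
    {"dx":0,"dy":0,"dz":-0.1,"rx":0,"ry":0,"rz":0},
    {"dx":0,"dy":0,"dz":-0.08,"rx":0,"ry":0,"rz":0},
    {"dx":0,"dy":0,"dz":0,"rx":0,"ry":0,"rz":0},
    {"dx":0,"dy":0,"dz":0,"rx":0,"ry":0,"rz":0}
  ]
}}

```text
t: 12.8
tcp_pos: [0.5462, 0.1313, 0.0909]
tool_rot: [0.753, 0.658, 0.0, 0.0]
force: [-0.7, 0.2, -2.9]
finger_gap: 0.272
gripper_force: 59.5
```

{"op": "move_arm", "data": {
  "targets": [
    {"dx":0,"dy":0,"dz":-0.02,"rx":0,"ry":0,"rz":0},
    {"dx":0,"dy":0,"dz":-0.02,"rx":0,"ry":0,"rz":0},
    {"dx":0,"dy":0,"dz":-0.02,"rx":0,"ry":0,"rz":0},
    {"dx":0,"dy":0,"dz":-0.02,"rx":0,"ry":0,"rz":0},
    {"dx":0,"dy":0,"dz":-0.02,"rx":0,"ry":0,"rz":0},
    {"dx":0,"dy":0,"dz":-0.02,"rx":0,"ry":0,"rz":0},
    {"dx":0,"dy":0,"dz":-0.02,"rx":0,"ry":0,"rz":0},
    {"dx":0,"dy":0,"dz":-0.02,"rx":0,"ry":0,"rz":0},
    {"dx":0,"dy":0,"dz":0,"rx":0,"ry":0,"rz":0},
    {"dx":0,"dy":0,"dz":0,"rx":0,"ry":0,"rz":0}
  ]
}}

```text
t: 14.05
tcp_pos: [0.5462, 0.1311, 0.0871]
tool_rot: [0.753, 0.658, 0.0, 0.0]
force: [-1.7, -2.6, 2.1]
finger_gap: 0.269
gripper_force: 60.2
```

Contact is made (force up by about 6 N), so I release and rise.

{"op": "move_arm", "data": {
  "targets": [
    {"dx":0,"dy":0,"dz":0,"rx":0,"ry":0,"rz":0},
    {"dx":0,"dy":0,"dz":0,"rx":0,"ry":0,"rz":0},
    {"dx":0,"dy":0,"dz":0,"rx":0,"ry":0,"rz":0},
    {"dx":0,"dy":0,"dz":0,"rx":0,"ry":0,"rz":0},
    {"dx":0,"dy":0,"dz":0,"rx":0,"ry":0,"rz":0},
    {"dx":0,"dy":0,"dz":0,"rx":0,"ry":0,"rz":0},
    {"dx":0,"dy":0,"dz":0.3,"rx":0,"ry":0,"rz":0},
    {"dx":0,"dy":0,"dz":0.6,"rx":0,"ry":0,"rz":0},
    {"dx":0,"dy":0,"dz":1,"rx":0,"ry":0,"rz":0},
    {"dx":0,"dy":0,"dz":1,"rx":0,"ry":0,"rz":0}
  ],
  "claw": 100
}}

```text
t: 15.3
tcp_pos: [0.5463, 0.1313, 0.1611]
tool_rot: [0.753, 0.658, 0.0, 0.0]
force: [0.6, 0.1, 0.4]
finger_gap: 1.0
gripper_force: 0.0
```

{"op": "move_arm", "data": {
  "targets": [
    {"dx":0,"dy":0,"dz":0.4,"rx":0,"ry":0,"rz":0.181},
    {"dx":-0.123,"dy":-0.87,"dz":0.2,"rx":0,"ry":0,"rz":0.181},
    {"dx":-0.123,"dy":-0.87,"dz":0,"rx":0,"ry":0,"rz":0.181},
    {"dx":-0.123,"dy":-0.87,"dz":0,"rx":0,"ry":0,"rz":0.181},
    {"dx":-0.123,"dy":-0.87,"dz":0,"rx":0,"ry":0,"rz":0.181},
    {"dx":-0.123,"dy":-0.87,"dz":0,"rx":0,"ry":0,"rz":0.181},
    {"dx":-0.123,"dy":-0.87,"dz":0,"rx":0,"ry":0,"rz":0.181},
    {"dx":-0.123,"dy":-0.87,"dz":0,"rx":0,"ry":0,"rz":0.181},
    {"dx":-0.123,"dy":-0.87,"dz":0,"rx":0,"ry":0,"rz":0.181},
    {"dx":0,"dy":0,"dz":0,"rx":0,"ry":0,"rz":0.181}
  ]
}}

```text
t: 16.55
tcp_pos: [0.5219, -0.0443, 0.1756]
tool_rot: [0.37, 0.929, -0.0, 0.001]
force: [-0.3, 0.3, 0.2]
finger_gap: 1.003
gripper_force: 0.0
```

```bash
cat > bub.py <<'E'
from h import *
import sys
u=np.array([np.cos(np.radians(82)),np.sin(np.radians(82)),0])  # level own x
def bub(n,save=None):
    ims=[cams.snapshot(n).astype(float) for _ in range(4)];im=np.mean(ims,0).astype(np.uint8)
    hsv=cv2.cvtColor(im,cv2.COLOR_RGB2HSV);H,S,V=[hsv[:,:,i].astype(int) for i in range(3)]
    c=proj(n,np.array([.5463,.135,.106])+.06*u);yy,xx=np.mgrid[:400,:640];near=np.hypot(xx-c[0],yy-c[1])<30
    g=(H>32)&(H<75)&(S>130)&(V>70)&near
    hull=np.zeros((400,640),np.uint8);cv2.fillConvexPoly(hull,cv2.convexHull(np.argwhere(g)[:,::-1].astype(np.int32)),1)
    w=(S<90)&(V>140)&(hull>0)
    s=lambda m:np.array([np.mean([(ray(n,(x,y),.106)-[.5463,.135,.106])@u for y,x in np.argwhere(m)])*1e3]) if m.any() else None
    al=[(ray(n,(x,y),.106)-[.5463,.135,.106])@u*1e3 for y,x in np.argwhere(hull>0)]
    print(n,"green",g.sum(),"white",w.sum(),"vial ends",np.percentile(al,[1,99]).round(1),"mid",np.mean(al).round(1),"bubble",s(w))
    if save:cv2.imwrite(save,cv2.resize(im[int(c[1])-25:int(c[1])+25,int(c[0])-30:int(c[0])+30],None,fx=10,fy=10,interpolation=2)[:,:,::-1])
if __name__=="__main__":
    bub("scene",sys.argv[1]+"s.png");bub("top",sys.argv[1]+"t.png")
    a,b=[cv2.imread(sys.argv[1]+k) for k in("s.png","t.png")]
    cv2.imwrite(sys.argv[1]+".png",cv2.resize(np.vstack([a,b]),(360,600)))
E
python3 bub.py pics/b1
```

```text
scene green 168 white 46 vial ends [21.2 94.7] mid 58.7 bubble [65.31152612]
top green 111 white 25 vial ends [22.6 97.4] mid 60.0 bubble [67.23827679]
```

View pics/b1.png

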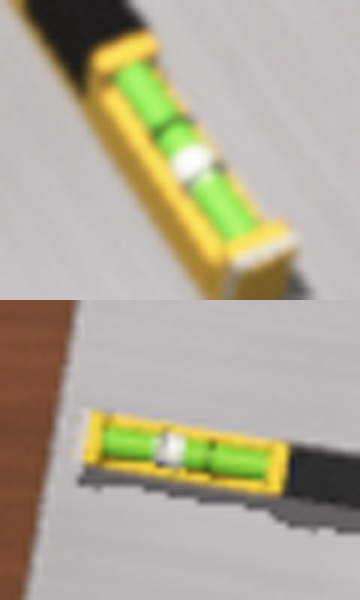

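Rings visible, bubble about 7 mm towards own +x (unpressed), so pressed about 14.5 mm, needing roughly 2.4 rad clockwise. I go down on the knob.

{"op": "move_arm", "data": {
  "targets": [
    {"dx":0,"dy":0.04,"dz":-0.3,"rx":0,"ry":0,"rz":0},
    {"dx":0,"dy":0,"dz":-0.4,"rx":0,"ry":0,"rz":0},
    {"dx":0,"dy":0,"dz":-0.4,"rx":0,"ry":0,"rz":0},
    {"dx":0,"dy":0,"dz":-0.4,"rx":0,"ry":0,"rz":0},
    {"dx":0,"dy":0,"dz":-0.4,"rx":0,"ry":0,"rz":0},
    {"dx":0,"dy":0,"dz":-0.4,"rx":0,"ry":0,"rz":0},
    {"dx":0,"dy":0,"dz":-0.4,"rx":0,"ry":0,"rz":0},
    {"dx":0,"dy":0,"dz":-0.35,"rx":0,"ry":0,"rz":0},
    {"dx":0,"dy":0,"dz":-0.2,"rx":0,"ry":0,"rz":0},
    {"dx":0,"dy":0,"dz":0,"rx":0,"ry":0,"rz":0}
  ],
  "claw": 55
}}

```text
t: 18.2
tcp_pos: [0.5214, -0.0417, 0.0927]
tool_rot: [0.37, 0.929, -0.0, -0.0]
force: [0.1, 0.4, 0.1]
finger_gap: 0.555
gripper_force: 0.0
```

{"op": "move_arm", "data": {
  "targets": [
    {"dx":0,"dy":0,"dz":0,"rx":0,"ry":0,"rz":0},
    {"dx":0,"dy":0,"dz":0,"rx":0,"ry":0,"rz":0},
    {"dx":0,"dy":0,"dz":0,"rx":0,"ry":0,"rz":0},
    {"dx":0,"dy":0,"dz":0,"rx":0,"ry":0,"rz":0},
    {"dx":0,"dy":0,"dz":0,"rx":0,"ry":0,"rz":0},
    {"dx":0,"dy":0,"dz":0,"rx":0,"ry":0,"rz":0},
    {"dx":0,"dy":0,"dz":0,"rx":0,"ry":0,"rz":0},
    {"dx":0,"dy":0,"dz":0,"rx":0,"ry":0,"rz":0},
    {"dx":0,"dy":0,"dz":0,"rx":0,"ry":0,"rz":0},
    {"dx":0,"dy":0,"dz":0,"rx":0,"ry":0,"rz":0}
  ],
  "claw": 0,
  "newtons": 50
}}

```text
t: 19.45
tcp_pos: [0.5226, -0.0413, 0.0937]
tool_rot: [0.37, 0.929, 0.001, 0.001]
force: [3.0, 4.7, 2.3]
finger_gap: 0.168
gripper_force: 50.9
```

```bash
python3 bub.py pics/b2; python3 -c "
from station import sensors as s;a=s.sense();print(a['force'],a['ft_torque'],a['tcp_pos'],a['q'])"
```

```text
scene green 164 white 44 vial ends [21.1 94.8] mid 58.4 bubble [65.20136512]
top green 111 white 25 vial ends [22.6 97.4] mid 60.0 bubble [67.23827679]
[2.46159444 3.89530608 2.73612379] [ 0.67612901 -0.38479762 -0.11208133] [ 0.52263157 -0.0412548   0.09365068] [-0.29281556  0.60495493  1.80393252  0.00181038  0.73034551 -1.10601218]
```

{"op": "move_arm", "data": {
  "targets": [
    {"dx":0,"dy":0,"dz":0,"rx":0,"ry":0,"rz":-0.3},
    {"dx":0,"dy":0,"dz":0,"rx":0,"ry":0,"rz":-0.3},
    {"dx":0,"dy":0,"dz":0,"rx":0,"ry":0,"rz":-0.3},
    {"dx":0,"dy":0,"dz":0,"rx":0,"ry":0,"rz":-0.3},
    {"dx":0,"dy":0,"dz":0,"rx":0,"ry":0,"rz":-0.3},
    {"dx":0,"dy":0,"dz":0,"rx":0,"ry":0,"rz":-0.3},
    {"dx":0,"dy":0,"dz":0,"rx":0,"ry":0,"rz":-0.3},
    {"dx":0,"dy":0,"dz":0,"rx":0,"ry":0,"rz":-0.3},
    {"dx":0,"dy":0,"dz":0,"rx":0,"ry":0,"rz":-0.3},
    {"dx":0,"dy":0,"dz":0,"rx":0,"ry":0,"rz":-0.3}
  ]
}}

```text
t: 21.1
tcp_pos: [0.5205, -0.0411, 0.0936]
tool_rot: [0.919, 0.393, -0.001, -0.001]
force: [-0.4, 3.9, 5.7]
finger_gap: 0.166
gripper_force: 51.2
```

```bash
python3 bub.py pics/b3; python3 -c "
from station import sensors as s;a=s.sense();print(a['force'],a['ft_torque'],a['tcp_pos'],a['q'])"
```

```text
scene green 166 white 51 vial ends [22.1 96.2] mid 59.6 bubble [61.07725338]
top green 110 white 27 vial ends [25.3 99.6] mid 62.3 bubble [62.35787841]
[-2.03826656  2.91183023  6.7162392 ] [ 0.48900136  0.22867405 -0.10204206] [ 0.52052176 -0.04116045  0.09363017] [-2.93316054e-01  6.04320691e-01  1.80587856e+00  4.78452741e-04
  7.33460772e-01  4.64798694e-01]
```

{"op": "move_arm", "data": {
  "targets": [
    {"dx":0,"dy":0,"dz":0,"rx":0,"ry":0,"rz":-0.32},
    {"dx":0,"dy":0,"dz":0,"rx":0,"ry":0,"rz":-0.32},
    {"dx":0,"dy":0,"dz":0,"rx":0,"ry":0,"rz":-0.32},
    {"dx":0,"dy":0,"dz":0,"rx":0,"ry":0,"rz":-0.32},
    {"dx":0,"dy":0,"dz":0,"rx":0,"ry":0,"rz":-0.32},
    {"dx":0,"dy":0,"dz":0,"rx":0,"ry":0,"rz":0},
    {"dx":0,"dy":0,"dz":0,"rx":0,"ry":0,"rz":0},
    {"dx":0,"dy":0,"dz":0,"rx":0,"ry":0,"rz":0},
    {"dx":0,"dy":0,"dz":0,"rx":0,"ry":0,"rz":0},
    {"dx":0,"dy":0,"dz":0,"rx":0,"ry":0,"rz":0}
  ]
}}

```text
t: 22.75
tcp_pos: [0.5201, -0.04, 0.0936]
tool_rot: [1.0, -0.013, -0.001, -0.001]
force: [-2.1, 6.8, 7.2]
finger_gap: 0.17
gripper_force: 51.5
```

{"op": "move_arm", "data": {
  "targets": [
    {"dx":0,"dy":0,"dz":0,"rx":0,"ry":0,"rz":0},
    {"dx":0,"dy":0,"dz":0,"rx":0,"ry":0,"rz":0},
    {"dx":0,"dy":0,"dz":0,"rx":0,"ry":0,"rz":0},
    {"dx":0,"dy":0,"dz":0,"rx":0,"ry":0,"rz":0},
    {"dx":0,"dy":0,"dz":0,"rx":0,"ry":0,"rz":0},
    {"dx":0,"dy":0,"dz":0,"rx":0,"ry":0,"rz":0},
    {"dx":0,"dy":0,"dz":0,"rx":0,"ry":0,"rz":0},
    {"dx":0,"dy":0,"dz":0,"rx":0,"ry":0,"rz":0},
    {"dx":0,"dy":0,"dz":0,"rx":0,"ry":0,"rz":0},
    {"dx":0,"dy":0,"dz":0,"rx":0,"ry":0,"rz":0}
  ]
}}

```text
t: 24.0
tcp_pos: [0.5201, -0.0401, 0.0936]
tool_rot: [1.0, -0.013, -0.001, -0.001]
force: [-1.9, 7.0, 6.3]
finger_gap: 0.166
gripper_force: 51.5
```

```bash
python3 bub.py pics/b4; python3 -c "
from station import sensors as s;a=s.sense();print(a['tcp_pos'],a['tool_rot'])"
```

```text
scene green 176 white 40 vial ends [22.1 97.5] mid 60.7 bubble [54.06244137]
top green 111 white 23 vial ends [ 25.8 100.1] mid 62.8 bubble [56.4724596]
[ 0.52010663 -0.04006661  0.09361262] [ 0.99991293 -0.0130584  -0.00134389 -0.0013443 ]
```

View pics/b4.png

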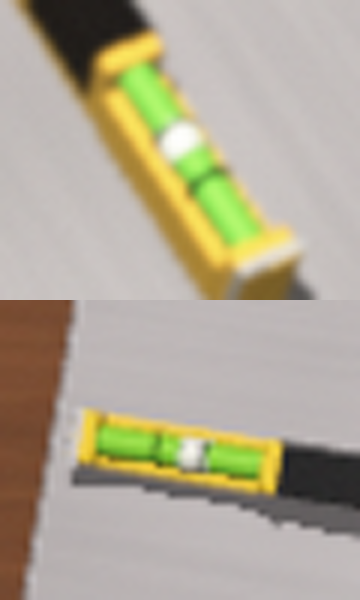

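{"op": "move_arm", "data": {
  "targets": [
    {"dx":0,"dy":0,"dz":0,"rx":0,"ry":0,"rz":-0.15},
    {"dx":0,"dy":0,"dz":0,"rx":0,"ry":0,"rz":-0.15},
    {"dx":0,"dy":0,"dz":0,"rx":0,"ry":0,"rz":0},
    {"dx":0,"dy":0,"dz":0,"rx":0,"ry":0,"rz":0},
    {"dx":0,"dy":0,"dz":0,"rx":0,"ry":0,"rz":0},
    {"dx":0,"dy":0,"dz":0,"rx":0,"ry":0,"rz":0},
    {"dx":0,"dy":0,"dz":0,"rx":0,"ry":0,"rz":0},
    {"dx":0,"dy":0,"dz":0,"rx":0,"ry":0,"rz":0},
    {"dx":0,"dy":0,"dz":0,"rx":0,"ry":0,"rz":0},
    {"dx":0,"dy":0,"dz":0,"rx":0,"ry":0,"rz":0}
  ]
}}

```text
t: 25.65
tcp_pos: [0.5201, -0.0398, 0.0936]
tool_rot: [0.996, -0.092, -0.001, -0.001]
force: [-0.4, 7.8, 6.6]
finger_gap: 0.165
gripper_force: 51.6
```

{"op": "move_arm", "data": {
  "targets": [
    {"dx":0,"dy":0,"dz":0,"rx":0,"ry":0,"rz":0},
    {"dx":0,"dy":0,"dz":0,"rx":0,"ry":0,"rz":0},
    {"dx":0,"dy":0,"dz":0,"rx":0,"ry":0,"rz":0},
    {"dx":0,"dy":0,"dz":0,"rx":0,"ry":0,"rz":0},
    {"dx":0,"dy":0,"dz":0.3,"rx":0,"ry":0,"rz":0},
    {"dx":0,"dy":0,"dz":0.5,"rx":0,"ry":0,"rz":0},
    {"dx":0,"dy":0,"dz":0.6,"rx":0,"ry":0,"rz":0},
    {"dx":0,"dy":0,"dz":0.6,"rx":0,"ry":0,"rz":0},
    {"dx":0,"dy":0,"dz":0.6,"rx":0,"ry":0,"rz":0},
    {"dx":0,"dy":0,"dz":0.4,"rx":0,"ry":0,"rz":0}
  ],
  "claw": 55
}}

```text
t: 26.9
tcp_pos: [0.5219, -0.0418, 0.1695]
tool_rot: [0.996, -0.091, 0.001, 0.0]
force: [-0.2, 0.1, -0.3]
finger_gap: 0.552
gripper_force: 0.0
```

```bash
python3 bub.py pics/b5; python3 - <<'E'
from h import *
s=sensors.sense();print(s["tcp_pos"],s["tool_rot"],s["force"])
im=cams.snapshot("top");hsv=cv2.cvtColor(im,cv2.COLOR_RGB2HSV);m=((hsv[:,:,0]>15)&(hsv[:,:,0]<60)&(hsv[:,:,1]>120))[150:270,215:330]
m=np.pad(m,((150,130),(215,310)));m=cv2.morphologyEx(m.astype(np.uint8),cv2.MORPH_CLOSE,np.ones((17,17),np.uint8));show("level",*rect("top",m,.117))
E
```

```text
scene green 169 white 44 vial ends [22.1 97.6] mid 61.0 bubble [52.68935604]
top green 112 white 26 vial ends [ 25.8 100.1] mid 62.9 bubble [55.24189814]
[ 0.52113159 -0.04162258  0.16743884] [ 9.95849906e-01 -9.10078653e-02 -7.14195266e-04 -1.49726342e-04] [-0.6313479   0.93863131 -0.22422576]
level px [272.2 206.6] mid [0.5472 0.136 ] sides [0.024 0.21  0.024] dir [np.float64(-7.0), np.float64(-97.7)]
```

{"op": "move_arm", "data": {
  "targets": [
    {"dx":0.1,"dy":0.7,"dz":0,"rx":0,"ry":0,"rz":0.308},
    {"dx":0.1,"dy":0.7,"dz":0,"rx":0,"ry":0,"rz":0.308},
    {"dx":0.1,"dy":0.7,"dz":0,"rx":0,"ry":0,"rz":0.308},
    {"dx":0.1,"dy":0.7,"dz":0,"rx":0,"ry":0,"rz":0.308},
    {"dx":0.1,"dy":0.7,"dz":0,"rx":0,"ry":0,"rz":0.308},
    {"dx":0.1,"dy":0.7,"dz":0,"rx":0,"ry":0,"rz":0.308},
    {"dx":0.1,"dy":0.7,"dz":0,"rx":0,"ry":0,"rz":0.308},
    {"dx":0.1,"dy":0.7,"dz":0,"rx":0,"ry":0,"rz":0.308},
    {"dx":0.1,"dy":0.7,"dz":0,"rx":0,"ry":0,"rz":0.308},
    {"dx":0.1,"dy":0.7,"dz":0,"rx":0,"ry":0,"rz":0.308}
  ],
  "claw": 0,
  "newtons": 20
}}

```text
t: 28.6
tcp_pos: [0.5464, 0.1338, 0.1675]
tool_rot: [0.753, 0.658, -0.0, -0.0]
force: [-0.0, 0.1, 0.4]
finger_gap: 0.003
gripper_force: 0.0
```

{"op": "move_arm", "data": {
  "targets": [
    {"dx":0,"dy":-0.03,"dz":-0.35,"rx":0,"ry":0,"rz":0},
    {"dx":0,"dy":-0.03,"dz":-0.35,"rx":0,"ry":0,"rz":0},
    {"dx":0,"dy":0,"dz":-0.3,"rx":0,"ry":0,"rz":0},
    {"dx":0,"dy":0,"dz":-0.25,"rx":0,"ry":0,"rz":0},
    {"dx":0,"dy":0,"dz":-0.2,"rx":0,"ry":0,"rz":0},
    {"dx":0,"dy":0,"dz":-0.15,"rx":0,"ry":0,"rz":0},
    {"dx":0,"dy":0,"dz":-0.1,"rx":0,"ry":0,"rz":0},
    {"dx":0,"dy":0,"dz":0,"rx":0,"ry":0,"rz":0},
    {"dx":0,"dy":0,"dz":0,"rx":0,"ry":0,"rz":0},
    {"dx":0,"dy":0,"dz":0,"rx":0,"ry":0,"rz":0}
  ]
}}

```text
t: 29.85
tcp_pos: [0.5467, 0.1318, 0.1258]
tool_rot: [0.755, 0.656, 0.0, 0.0]
force: [-0.2, 0.4, -0.3]
finger_gap: 0.003
gripper_force: 0.0
```

{"op": "move_arm", "data": {
  "targets": [
    {"dx":0,"dy":0,"dz":-0.025,"rx":0,"ry":0,"rz":0},
    {"dx":0,"dy":0,"dz":-0.025,"rx":0,"ry":0,"rz":0},
    {"dx":0,"dy":0,"dz":-0.025,"rx":0,"ry":0,"rz":0},
    {"dx":0,"dy":0,"dz":-0.025,"rx":0,"ry":0,"rz":0},
    {"dx":0,"dy":0,"dz":-0.025,"rx":0,"ry":0,"rz":0},
    {"dx":0,"dy":0,"dz":-0.025,"rx":0,"ry":0,"rz":0},
    {"dx":0,"dy":0,"dz":-0.025,"rx":0,"ry":0,"rz":0},
    {"dx":0,"dy":0,"dz":-0.025,"rx":0,"ry":0,"rz":0},
    {"dx":0,"dy":0,"dz":0,"rx":0,"ry":0,"rz":0},
    {"dx":0,"dy":0,"dz":0,"rx":0,"ry":0,"rz":0}
  ]
}}

```text
t: 31.1
tcp_pos: [0.5466, 0.1318, 0.1206]
tool_rot: [0.755, 0.656, 0.0, 0.0]
force: [0.3, 0.4, 0.4]
finger_gap: -0.0
gripper_force: 0.0
```

{"op": "move_arm", "data": {
  "targets": [
    {"dx":0,"dy":0,"dz":-0.015,"rx":0,"ry":0,"rz":0},
    {"dx":0,"dy":0,"dz":-0.015,"rx":0,"ry":0,"rz":0},
    {"dx":0,"dy":0,"dz":-0.015,"rx":0,"ry":0,"rz":0},
    {"dx":0,"dy":0,"dz":-0.015,"rx":0,"ry":0,"rz":0},
    {"dx":0,"dy":0,"dz":0,"rx":0,"ry":0,"rz":0},
    {"dx":0,"dy":0,"dz":0,"rx":0,"ry":0,"rz":0},
    {"dx":0,"dy":0,"dz":0,"rx":0,"ry":0,"rz":0},
    {"dx":0,"dy":0,"dz":0,"rx":0,"ry":0,"rz":0},
    {"dx":0,"dy":0,"dz":0,"rx":0,"ry":0,"rz":0},
    {"dx":0,"dy":0,"dz":0,"rx":0,"ry":0,"rz":0}
  ]
}}

```text
t: 32.35
tcp_pos: [0.5466, 0.1317, 0.1191]
tool_rot: [0.755, 0.656, -0.0, 0.0]
force: [-0.5, -0.3, 2.1]
finger_gap: -0.001
gripper_force: 1.1
```

Touching at z of about 0.119. I press on by 2 mm, then look at the force.

{"op": "move_arm", "data": {
  "targets": [
    {"dx":0,"dy":0,"dz":-0.02,"rx":0,"ry":0,"rz":0},
    {"dx":0,"dy":0,"dz":-0.02,"rx":0,"ry":0,"rz":0},
    {"dx":0,"dy":0,"dz":-0.02,"rx":0,"ry":0,"rz":0},
    {"dx":0,"dy":0,"dz":-0.02,"rx":0,"ry":0,"rz":0},
    {"dx":0,"dy":0,"dz":0,"rx":0,"ry":0,"rz":0},
    {"dx":0,"dy":0,"dz":0,"rx":0,"ry":0,"rz":0},
    {"dx":0,"dy":0,"dz":0,"rx":0,"ry":0,"rz":0},
    {"dx":0,"dy":0,"dz":0,"rx":0,"ry":0,"rz":0},
    {"dx":0,"dy":0,"dz":0,"rx":0,"ry":0,"rz":0},
    {"dx":0,"dy":0,"dz":0,"rx":0,"ry":0,"rz":0}
  ]
}}

```text
t: 33.6
tcp_pos: [0.5465, 0.1312, 0.1173]
tool_rot: [0.755, 0.656, -0.0, 0.0]
force: [-1.1, -3.7, 6.3]
finger_gap: -0.001
gripper_force: 2.8
```

{"op": "move_arm", "data": {
  "targets": [
    {"dx":0,"dy":0,"dz":-0.01,"rx":0,"ry":0,"rz":0},
    {"dx":0,"dy":0,"dz":-0.01,"rx":0,"ry":0,"rz":0},
    {"dx":0,"dy":0,"dz":-0.01,"rx":0,"ry":0,"rz":0},
    {"dx":0,"dy":0,"dz":-0.01,"rx":0,"ry":0,"rz":0},
    {"dx":0,"dy":0,"dz":0,"rx":0,"ry":0,"rz":0},
    {"dx":0,"dy":0,"dz":0,"rx":0,"ry":0,"rz":0},
    {"dx":0,"dy":0,"dz":0,"rx":0,"ry":0,"rz":0},
    {"dx":0,"dy":0,"dz":0,"rx":0,"ry":0,"rz":0},
    {"dx":0,"dy":0,"dz":0,"rx":0,"ry":0,"rz":0},
    {"dx":0,"dy":0,"dz":0,"rx":0,"ry":0,"rz":0}
  ]
}}

```text
t: 34.85
tcp_pos: [0.5466, 0.1311, 0.117]
tool_rot: [0.755, 0.656, -0.0, 0.0]
force: [-3.3, -3.9, 10.2]
finger_gap: 0.002
gripper_force: 5.0
```

```bash
python3 bub.py pics/b6;python3 -c "
from station import sensors as s;a=s.sense();print(a['tcp_pos'],a['force'])"
```

```text
scene green 169 white 52 vial ends [22.9 96.6] mid 59.9 bubble [60.09033662]
[0.54655277 0.13113288 0.11705332] [-2.52402878 -4.05561209 10.02155076]Traceback (most recent call last):
  File "bub.py", line 16, in <module>
    bub("scene",sys.argv[1]+"s.png");bub("top",sys.argv[1]+"t.png")
                                     ~~~^^^^^^^^^^^^^^^^^^^^^^^^^^^
  File "bub.py", line 9, in bub
    hull=np.zeros((400,640),np.uint8);cv2.fillConvexPoly(hull,cv2.convexHull(np.argwhere(g)[:,::-1].astype(np.int32)),1)
                                      ~~~~~~~~~~~~~~~~~~^^^^^^^^^^^^^^^^^^^^^^^^^^^^^^^^^^^^^^^^^^^^^^^^^^^^^^^^^^^^^^^^
cv2.error: OpenCV(4.12.0) /io/opencv/modules/imgproc/src/drawing.cpp:2404: error: (-215:Assertion failed) points.checkVector(2, CV_32S) >= 0 in function 'fillConvexPoly'
```

{"op": "move_arm", "data": {
  "targets": [
    {"dx":0,"dy":0,"dz":-0.01,"rx":0,"ry":0,"rz":0},
    {"dx":0,"dy":0,"dz":-0.01,"rx":0,"ry":0,"rz":0},
    {"dx":0,"dy":0,"dz":-0.01,"rx":0,"ry":0,"rz":0},
    {"dx":0,"dy":0,"dz":0,"rx":0,"ry":0,"rz":0},
    {"dx":0,"dy":0,"dz":0,"rx":0,"ry":0,"rz":0},
    {"dx":0,"dy":0,"dz":0,"rx":0,"ry":0,"rz":0},
    {"dx":0,"dy":0,"dz":0,"rx":0,"ry":0,"rz":0},
    {"dx":0,"dy":0,"dz":0,"rx":0,"ry":0,"rz":0},
    {"dx":0,"dy":0,"dz":0,"rx":0,"ry":0,"rz":0},
    {"dx":0,"dy":0,"dz":0,"rx":0,"ry":0,"rz":0}
  ]
}}

```text
t: 36.5
tcp_pos: [0.5466, 0.1311, 0.117]
tool_rot: [0.755, 0.656, -0.0, 0.001]
force: [-4.2, -4.0, 14.2]
finger_gap: 0.001
gripper_force: 7.1
```

```bash
python3 - <<'E'
from bub import *
bub("scene")
im=cams.snapshot("scene")[140:340,260:460];cv2.imwrite("pics/c7.png",cv2.resize(im,None,fx=3,fy=3,interpolation=2)[:,:,::-1])
print(sensors.sense()["force"])
E
```

```text
scene green 167 white 52 vial ends [22.9 96.6] mid 59.9 bubble [60.09033662]
[-4.53497714 -3.77032432 15.05713016]
```

View pics/c7.png

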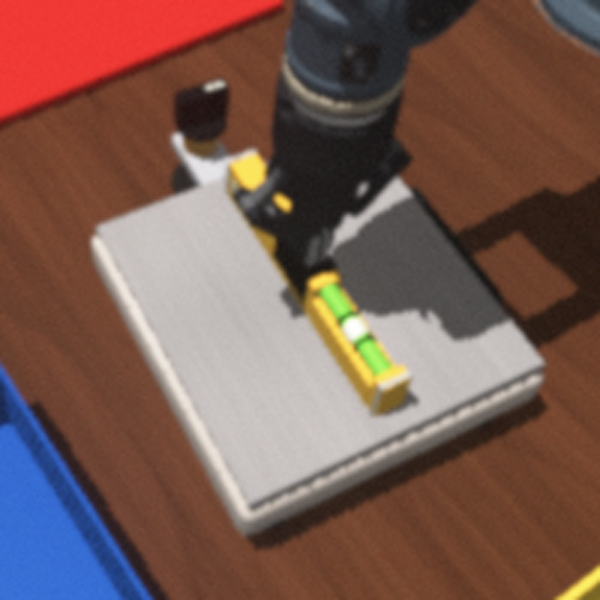

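The bubble sits between the rings at crop (355,327). The level lies flat, pressed with about 15 N, and the position no longer moves as the force rises, so the pan is on its stops.

```bash
python3 -c "
from station import order;print(order.sign_off())"
```

```text
the job is handed in; nothing more can be done
None
```

I handed the job in with the spirit level lying in line with the knob on the middle of the pan, the fingers pressing on it with about 15 N, and the bubble measured within about 0.2 mm of centre; the judge's verdict was not shown.

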